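Close up the spice rack

ROBOT

A 6-joint arm with a two-finger parallel gripper is mounted at the origin on a cart in front of the work surface, level with it; the furniture and walls round the work are solid. World frame = base frame: x ahead of the robot, y to its left, z up, the work surface at z = 0. Lengths are in m, angles in rad, forces in N, time in s.
With the tool pointing down it reaches from about 0.3 to 0.875 m from the base axis. Payload 6.4 kg.
Tool frame: the origin (TCP) lies between the finger pads; the fingertips stand 22 mm ahead of it and the grasp point (between the pads) lies 3 mm ahead of it; z points along the fingers, y is the line along which they close (so a half turn about z gives the same grasp; the last joint's range is limited). The gripper opens to 85 mm and grips with 20 to 120 N. Pads are 22 mm wide; open, the fingers measure 114 mm over their backs; the gripper's body (76 mm by 85 mm) begins 54 mm behind the grasp point. The pads swing forward as they close: fully open they stand 13 mm farther back than shut.
Start: joints at [-1.371, 0.181, 1.607, -0, 1.354, -0.206], TCP at [0.227, -0.528, 0.253] pointing down, gripper open.
Joint ranges: [-2.99, 2.99], [-0.89, 2.07], [0.3, 2.58], [-1.14, 4.28], [0, 2.63], [-3.12, 3.12]. Speed limits (rad/s): [2.57, 2.57, 3.01, 3.14, 3.14, 3.14].

INTERFACE

Orientations are given as a unit quaternion [w, x, y, z].
In Python, from bench import ctrl, imaging, workorder gives the robot as it stands.
- The arm moves only by the shell command python3 -m pendant 'ROWS' [OPENING]. ROWS is JSON, a list of rows, each a list of 4 numbers: the shift along the tool's x, y, z in cm, then the turn about the tool's z in degrees. In form: [[dx, dy, dz, roll], ...]. A call has 1 to 12 rows; each row is the pose to reach, as a shift and turn from the pose commanded when the call began, along the tool's axes at that moment; what a row does not reach only later rows make up. A row lasts 1/12 s, in which the tool goes at most 41.7 mm and 7.16 degrees, less where a joint would pass 70% of its speed; a pose out of reach is approached as far as the arm can. A call with a gripper value outside its range is refused whole. OPENING is the opening, from 0 (shut) to 1 (fully open), set as the call begins (- or left out, the last holds). The fingers move at their own pace and stop on an object; the grip force is fixed at half the most. Time passes only in rows, so rows that repeat a pose let the fingers close. It gives the time, the measured TCP pose, the force, the opening and the grip force at its end, in the units of the state.
- ctrl.get_obs(): the state, without advancing time (a new reading comes with each control period).
- imaging.camera(name): name is "scene" or "side" or "wrist"; returns the picture (420x560x3 uint8, red, green, blue); there is no depth.
- imaging.camera_info(name): a dict with "K" (3x3 intrinsics, pixels), "T" (4x4, takes a point from camera to world coordinates); the wrist camera has in their place "tool_from_camera" (4x4, takes a point from camera to tool coordinates, whose origin is the TCP and whose axes are the flange's). Camera axes: x right, y up, looking along -z (the intrinsics and any distortion apply to the point x, -y, -z); pixel columns grow to the right and rows downward; lengths in m; the calibration is good to about 2 mm. A picture is of the moment at which its call begins: read the wrist's pose just before it. camera_info takes no time and is no camera call.
- workorder.hand_in(): hands the job in; it is judged then, once.
The state is a dict: "time_s": time; "q": joint angles; "dq": joint speeds; "joint_efforts": joint torques, N m; "eef_pos": TCP position; "eef_rot": TCP orientation; "wrist_force": force on the tool from outside, world axes, zero at the start; "torque": the same for the moment, N m; "opening": opening from 0.0 (shut) to 1.0 (fully open); "grasp_force": force on a finger pad.
Only numpy, scipy, OpenCV 4.12 (cv2) and the standard library are available. Lean on these libraries where they do the work, as an engineer would, in place of code of your own. Each camera call takes 0.05 s, during which the arm holds its last target. There are 200 camera calls.

TASK

Take the dark-capped spice jar that stands near the grey salt shaker, to the left of the wooden rack, and stand it upright in the rack, between the jar already there and the sliding end stop. Then slide the end stop up against the jars so that both stand snug between it and the rack's fixed end wall, and let go.

Things in the scene. Friction and masses are not known exactly. Their poses are not given: they have to be found in the camera images.
- spice_jar: The jar to pack: slim round spice jar with dark screw cap, 41 mm in diameter over its whole height, 105 mm tall, about 0.1 kg. It stands in the front half of the worktop, left of the rack; not wanted: the grey shaker (44 mm wide, 90 mm tall) near it and the jars lined up along the back wall. Origin: centre of its underside, z up.
- row_jar: The jar already in the rack: same shape and size (41 mm in diameter, 105 mm tall, dark cap), standing loose on the rack's floor up to 10 mm from the fixed end wall. Origin: centre of its underside, z up.
- rack: Open light-wood rack, fixed, 260 mm long (y axis), 84 wide (x). Origin: centre of underside, z up. Floor 10 mm thick. Fixed end wall at the +y end (left seen from the robot), inner face y = +0.115, top 88 mm above the worktop. Low rails along both sides, tops 40 mm above the worktop, leave a channel 64 mm wide. The sliding end stop rides in it at the -y end.
- end_stop (a joint): Slide of the end stop, m: 0 fully out, grows along rack +y to the wall; 2 N drag, stays put. Its face (board 82 mm above worktop) is at rack y = value - 0.075. Behind it on the centre line an upright handle, 24 mm (x) by 18 (y), centre y = value - 0.108, top 107 mm above worktop, to grip from above across x or push from behind. Jars snug: about 0.108, a little more if staggered.
There are look-alikes about, which are no part of the job. Leave any blue or red look-alike of the spice_jar alone. What is shaped like the row_jar but red is not meant.

How it is judged:
By the outcome, as a careful person would: the job done as asked, in the order asked, and still so for the second after the job is handed in, with the robot touching nothing.
It also fails if it takes over 56 s, if anything falls off the work surface, if the arm or the gripper's body presses on something with over 40 N, if the wrist force passes 120 N, or if a joint passes its speed limit or range.

## Working session

There is one attempt and no reset: what is moved stays moved. The work goes in short steps, Python scripts to look and compute and a shell command to move; the robot and the scene stay as the last step left them, time stands still between calls to the robot, and variables do not carry over. Pictures are saved under pics/ and viewed, at most 10 in all, crops included, and the job is handed in when it is done.

```bash
mkdir -p pics; cat > h.py <<'E'
import numpy as np,cv2
from bench import ctrl,imaging,workorder
def snap(n,f):
    im=imaging.camera(n); cv2.imwrite('pics/'+f,im[:,:,::-1]); return im
def ray(n,u,v,z,T=None):
    i=imaging.camera_info(n);K=np.array(i['K']);T=np.array(i['T']) if T is None else T
    d=np.linalg.inv(K)@[u,v,1];d=T[:3,:3]@[d[0],-d[1],-d[2]];o=T[:3,3]
    return o+d*(z-o[2])/d[2]
def proj(n,p):
    i=imaging.camera_info(n);K=np.array(i['K']);T=np.linalg.inv(np.array(i['T']))
    c=(T@[*p,1])[:3];q=K@[c[0],-c[1],-c[2]];return q[:2]/q[2]
E
python3 - <<'E'
from h import *
a=snap('scene','s1.png');b=snap('side','d1.png')
for n in('scene','side'):
    i=imaging.camera_info(n);print(n,{k:np.round(v,3).tolist() if k in'KT' else v for k,v in i.items()})
print({k:np.round(v,3).tolist() for k,v in ctrl.get_obs().items()})
E
```

```text
scene {'K': [[432.445, 0.0, 284.615], [0.0, 432.445, 199.844], [0.0, 0.0, 1.0]], 'T': [[-0.792, 0.398, -0.464, 0.113], [-0.611, -0.527, 0.59, 0.725], [-0.01, 0.751, 0.661, 0.631], [0.0, 0.0, 0.0, 1.0]]}
side {'K': [[412.131, 0.0, 273.651], [0.0, 412.131, 211.269], [0.0, 0.0, 1.0]], 'T': [[-0.949, 0.223, -0.224, 0.33], [-0.316, -0.651, 0.69, 0.778], [0.008, 0.726, 0.688, 0.61], [0.0, 0.0, 0.0, 1.0]]}
{'time_s': 0.1, 'q': [-1.371, 0.181, 1.608, -0.0, 1.354, -0.206], 'dq': [0.001, -0.001, -0.004, 0.001, -0.001, -0.001], 'joint_efforts': [-0.0, -44.588, -35.224, -0.0, 0.004, -0.0], 'eef_pos': [0.227, -0.528, 0.252], 'eef_rot': [-0.001, 0.979, 0.202, -0.0], 'wrist_force': [0.149, 0.767, -0.424], 'torque': [-0.026, -0.028, -0.001], 'grasp_force': 0.0, 'opening': 0.998}
```

View pics/s1.png

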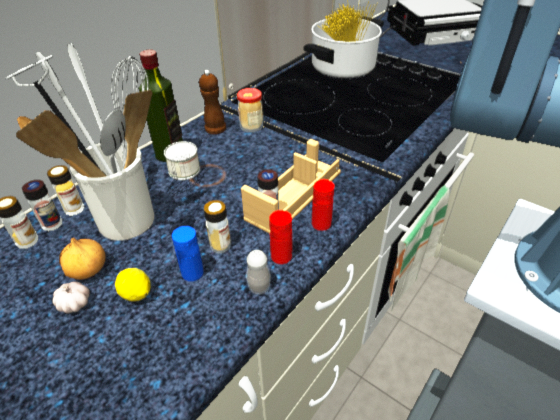

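View pics/d1.png

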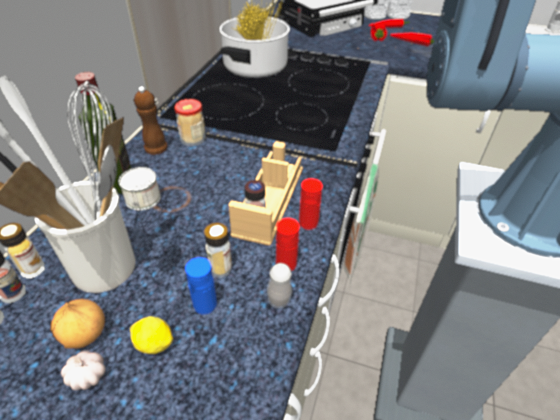

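The scene view shows the target jar with its dark cap at (216,210). The row jar's cap is at (268,178), the rack runs from its end wall at (262,210) to the handle at (313,150), and the shaker is at (258,271). There are red look-alikes at (281,237) and (322,205) and a blue one at (187,253). In the side view the target cap is at (217,233). I'll zoom in for pixel positions.

```bash
python3 - <<'E'
import cv2,numpy as np
a=cv2.imread('pics/s1.png')[135:275,190:350];b=cv2.imread('pics/d1.png')[135:275,185:345]
f=lambda x:cv2.resize(x,None,fx=4,fy=4,interpolation=cv2.INTER_CUBIC)
cv2.imwrite('pics/sz.png',f(a));cv2.imwrite('pics/dz.png',f(b))
E
```

```text
(no output)
```

View pics/sz.png

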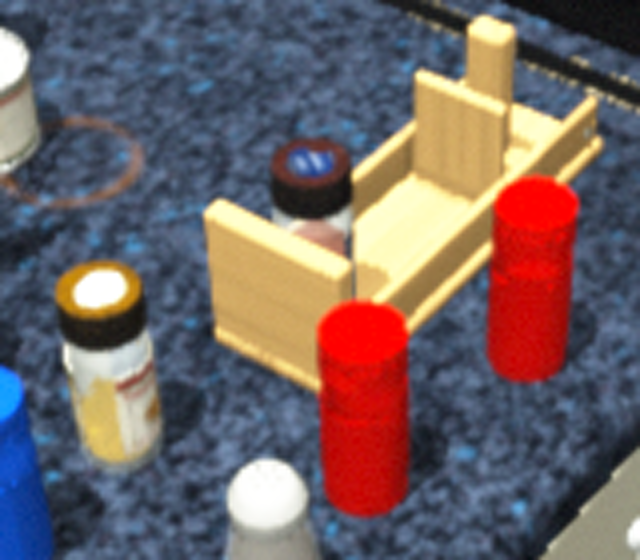

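View pics/dz.png

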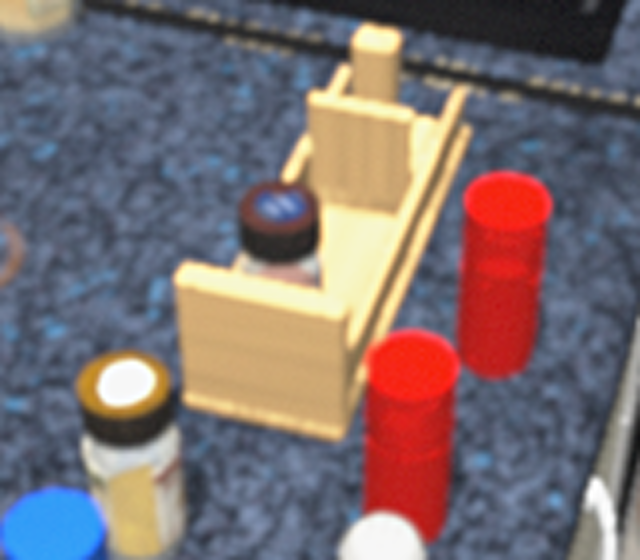

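The zooms (at 4x) give the top centres:

| Point | Scene zoom | Side zoom |
|---|---|---|
| Target cap | (101,288) | (125,382) |
| Row cap | (312,163) | (280,207) |
| Handle top | (492,30) | (378,38) |
| Red tops | (363,330), (537,202) | (412,362), (508,200) |

```bash
python3 - <<'E'
from h import *
P={'target':((101,288),(125,382),.105),'row':((312,163),(280,207),.115),'handle':((492,32),(378,40),.107),'red1':((363,330),(412,362),.105),'red2':((537,202),(508,200),.105),
'shaker':((268,480),(383,535),.088),'wallL':((216,207),(184,268),.088),'wallR':((345,268),(346,310),.088),'stopL':((420,74),(313,94),.082),'stopR':((503,104),(410,106),.082),'footL':((216,338),(186,404),0)}
for k,(a,b,z) in P.items():
    print(k,np.round(ray('scene',190+a[0]/4,135+a[1]/4,z),3)[:2],np.round(ray('side',185+b[0]/4,135+b[1]/4,z),3)[:2])
i=imaging.camera_info('wrist');print({k:np.round(v,3).tolist() for k,v in i.items() if k in('K','tool_from_camera')})
E
```

```text
target [0.57  0.347] [0.572 0.348]
row [0.543 0.228] [0.545 0.23 ]
handle [0.545 0.074] [0.547 0.074]
red1 [0.459 0.297] [0.46  0.297]
red2 [0.447 0.177] [0.448 0.179]
shaker [0.446 0.378] [0.447 0.378]
wallL [0.581 0.258] [0.584 0.257]
wallR [0.503 0.255] [0.503 0.259]
stopL [0.574 0.1  ] [0.575 0.099]
stopR [0.522 0.096] [0.523 0.092]
footL [0.585 0.263] [0.586 0.263]
{'K': [[349.659, 0.0, 274.791], [0.0, 349.659, 203.505], [0.0, 0.0, 1.0]], 'tool_from_camera': [[-0.0, 0.944, 0.329, 0.086], [1.0, -0.0, 0.001, 0.001], [0.001, 0.329, -0.944, -0.122], [0.0, 0.0, 0.0, 1.0]]}
```

```bash
python3 - <<'E'
from h import *
print('blue',ray('scene',186,233,.105),ray('side',199,266,.105)); print('crock',ray('scene',122,232,0),ray('side',104,285,0))
E
R='[34.6,-31.6,0,-66.6]'
python3 -m pendant '[[34.6,-31.6,0,-66.6],[34.6,-31.6,0,-66.6],[34.6,-31.6,0,-66.6],[34.6,-31.6,0,-66.6],[34.6,-31.6,0,-66.6],[34.6,-31.6,0,-66.6],[34.6,-31.6,0,-66.6],[34.6,-31.6,0,-66.6],[34.6,-31.6,0,-66.6],[34.6,-31.6,0,-66.6],[34.6,-31.6,0,-66.6],[34.6,-31.6,0,-66.6]]' 1
```

```text
blue [0.5633995  0.42385344 0.105     ] [0.565597   0.42702197 0.105     ]
crock [0.76019928 0.44097629 0.        ] [7.57070594e-01 4.48639966e-01 1.11022302e-16]
time_s: 1.1
eef_pos: [0.4211, -0.0965, 0.2531]
eef_rot: [-0.001, 0.706, 0.708, 0.001]
wrist_force: [-1.3, 0.3, 0.7]
opening: 1.0
grasp_force: 0.0
```

```bash
python3 -m pendant '[[44.4,15,0,0],[44.4,15,0,0],[44.4,15,0,0],[44.4,15,0,0],[44.4,15,0,0],[44.4,15,0,0],[44.4,15,0,0],[44.4,15,0,0],[44.4,15,0,0],[44.4,15,0,0],[44.4,15,0,0],[44.4,15,0,0]]'
python3 -m pendant '[[0,0,0,0],[0,0,0,0],[0,0,0,0]]'
python3 - <<'E'
from h import *
from scipy.spatial.transform import Rotation as R
o=ctrl.get_obs();a=snap('wrist','w1.png')
E=np.eye(4);w,x,y,z=o['eef_rot'];E[:3,:3]=R.from_quat([x,y,z,w]).as_matrix();E[:3,3]=o['eef_pos']
T=E@np.array(imaging.camera_info('wrist')['tool_from_camera']);np.save('T1.npy',T)
i=imaging.camera_info('wrist');K=np.array(i['K'])
for p in([.571,.348,.105],[.544,.229,.115],[.565,.426,.105]):
    c=(np.linalg.inv(T)@[*p,1])[:3];q=K@[c[0],-c[1],-c[2]];print(q[:2]/q[2])
E
```

```text
time_s: 2.1
eef_pos: [0.5718, 0.3469, 0.252]
eef_rot: [-0.001, 0.707, 0.707, 0.0]
wrist_force: [-0.8, -0.3, -0.6]
opening: 0.998
grasp_force: 0.0
time_s: 2.35
eef_pos: [0.5711, 0.3407, 0.2528]
eef_rot: [-0.0, 0.708, 0.706, -0.001]
wrist_force: [0.6, -0.2, 0.9]
opening: 1.004
grasp_force: 0.0
[273.62663397 184.37081518]
[243.76041155 316.75947516]
[264.86623142  81.28499985]
```

View pics/w1.png

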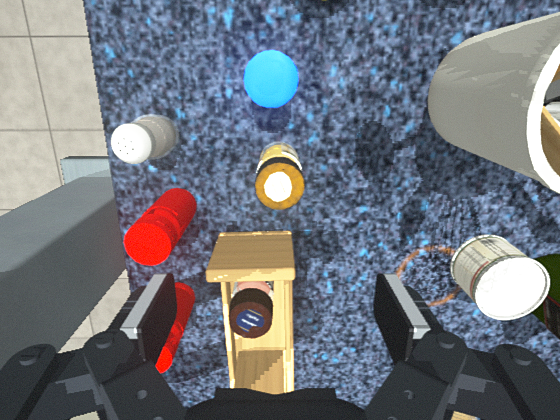

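The wrist view shows the target cap at (280,185), blue at (271,79), the row cap at (251,313), and the red ones left of the rack. All of them sit about 6 px right of the prediction, so I'll check whether that comes from the pose reading.

```bash
for k in 1 2; do python3 -m pendant '[[0,0,0,0]]'; python3 -c "
from bench import ctrl;import numpy as np
o=ctrl.get_obs();print(np.round(o['q'],4),np.round(o['dq'],3),np.round(o['eef_pos'],4),np.round(o['eef_rot'],4))"; done | grep -v -e force -e open
```

```text
time_s: 2.48
eef_pos: [0.5714, 0.3406, 0.2536]
eef_rot: [0.0, 0.709, 0.706, -0.0]
[ 3.5960e-01  3.7800e-01  1.3605e+00 -2.0000e-04  1.4031e+00  3.6410e-01] [ 0.002 -0.    -0.005  0.002 -0.004  0.001] [0.5714 0.3406 0.2536] [ 1.000e-04  7.087e-01  7.055e-01 -1.000e-04]
time_s: 2.57
eef_pos: [0.5715, 0.3409, 0.2538]
eef_rot: [0.0, 0.709, 0.706, 0.0]
[ 3.6000e-01  3.7800e-01  1.3600e+00 -2.0000e-04  1.4031e+00  3.6420e-01] [ 0.004  0.004 -0.005  0.     0.001  0.001] [0.5715 0.3409 0.2538] [2.000e-04 7.086e-01 7.056e-01 2.000e-04]
```

```bash
python3 - <<'E'
from h import *
T=np.load('T1.npy')
for n,u,v,z in(('target',280,185,.105),('row',251,313,.115),('blue',271,79,.105)): print(n,ray('wrist',u,v,z,T))
E
```

```text
target [0.57610743 0.34746001 0.105     ]
row [0.55052298 0.23294843 0.115     ]
blue [0.56947667 0.42755024 0.105     ]
```

```bash
python3 -m pendant '[[0.7,0.2,3,0],[0.7,0.2,6,0],[0.7,0.2,9,0],[0.7,0.2,12,0],[0.7,0.2,15,0],[0.7,0.2,17,0],[0.7,0.2,17.9,0],[0.7,0.2,17.9,0],[0.7,0.2,17.9,0]]'
python3 -m pendant '[[0,0,0,0],[0,0,0,0],[0,0,0,0],[0,0,0,0],[0,0,0,0],[0,0,0,0],[0,0,0,0],[0,0,0,0],[0,0,0,0],[0,0,0,0]]' 0.3
```

```text
time_s: 3.32
eef_pos: [0.5738, 0.349, 0.0751]
eef_rot: [0.0, 0.708, 0.706, 0.0]
wrist_force: [-0.2, 0.4, 0.3]
opening: 1.005
grasp_force: 0.0
time_s: 4.15
eef_pos: [0.5744, 0.3496, 0.076]
eef_rot: [0.001, 0.708, 0.706, 0.001]
wrist_force: [-0.0, -0.8, 6.1]
opening: 0.467
grasp_force: 60.2
```

```bash
python3 -m pendant '[[0,0,-2,0],[0,0,-5,0],[0,0,-8,0],[0,0,-11,0],[0,0,-13,0],[0,0,-14,0],[0,0,-14,0]]'
python3 -m pendant '[[-2,-0.3,0,0],[-4.5,-0.7,0,0],[-7,-1.1,0,0],[-9.5,-1.5,0,0],[-12,-1.9,0,0],[-14.5,-2.3,0,0],[-16,-2.6,0,0],[-16.6,-2.65,0,0],[-16.6,-2.65,0,0],[-16.6,-2.65,0,0],[-16.6,-2.65,0,0]]'
python3 - <<'E'
from h import *
for n in('scene','side'): print()
a=snap('scene','s2.png');b=snap('side','d2.png')
f=lambda x:cv2.resize(x[100:250,180:350,::-1],None,fx=2.3,fy=2.3,interpolation=cv2.INTER_CUBIC)
cv2.imwrite('pics/m2.png',np.hstack([f(a),f(b)]))
E
```

```text
time_s: 4.73
eef_pos: [0.5745, 0.3498, 0.2172]
eef_rot: [0.001, 0.708, 0.706, 0.002]
wrist_force: [-0.1, 0.1, -1.5]
opening: 0.469
grasp_force: 60.6
time_s: 5.65
eef_pos: [0.5463, 0.1841, 0.2136]
eef_rot: [-0.0, 0.708, 0.706, -0.0]
wrist_force: [0.7, 0.8, -2.3]
opening: 0.464
grasp_force: 60.8
```

View pics/m2.png

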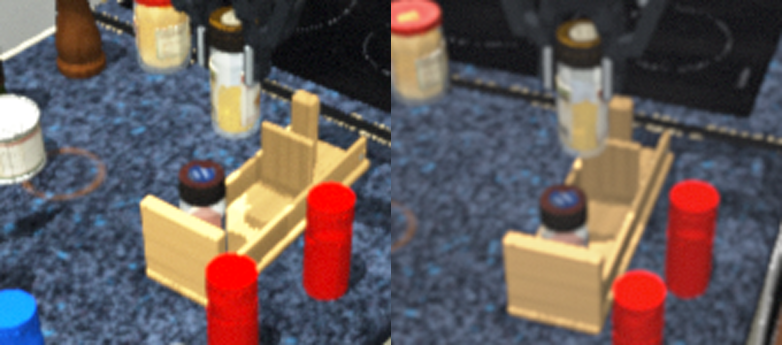

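The jar hangs upright above the rack between the row jar and the stop. Its cap is at about (231,18) in the left half and (580,30) in the right. I'll check its offset numerically and then lower it.

```bash
python3 - <<'E'
from h import *
print(ray('scene',180+231/2.3,100+17/2.3,.243),ray('side',180+189/2.3,100+31/2.3,.243))
E
python3 -m pendant '[[0,0,0,0],[0,0,0,0]]'
```

```text
[0.54422286 0.18486699 0.243     ] [0.54597671 0.18378781 0.243     ]
time_s: 5.92
eef_pos: [0.5464, 0.1839, 0.2142]
eef_rot: [-0.0, 0.708, 0.707, -0.0]
wrist_force: [0.0, -1.2, -1.8]
opening: 0.463
grasp_force: 60.8
```

```bash
python3 -m pendant '[[-0.5,0,2,0],[-0.5,0,4.5,0],[-0.5,0,7,0],[-0.5,0,9,0],[-0.5,0,10.5,0],[-0.5,0,11.5,0],[-0.5,0,12,0],[-0.5,0,12.3,0],[-0.5,0,12.3,0],[-0.5,0,12.3,0]]'
python3 -m pendant '[[0,0,0.2,0],[0,0,0.3,0],[0,0,0.3,0]]'
```

```text
time_s: 6.75
eef_pos: [0.5471, 0.1784, 0.0922]
eef_rot: [0.0, 0.708, 0.706, 0.001]
wrist_force: [-0.8, 0.5, -0.8]
opening: 0.468
grasp_force: 60.8
time_s: 7.0
eef_pos: [0.5466, 0.1783, 0.0886]
eef_rot: [0.0, 0.708, 0.706, 0.0]
wrist_force: [-0.6, 0.4, -2.1]
opening: 0.465
grasp_force: 60.8
```

```bash
python3 -m pendant '[[0,0,0.1,0],[0,0,0.2,0],[0,0,0.2,0]]'
python3 -m pendant '[[0,0,0.05,0],[0,0,0.1,0],[0,0,0.1,0]]'
```

```text
time_s: 7.25
eef_pos: [0.5463, 0.1782, 0.0861]
eef_rot: [-0.0, 0.708, 0.706, -0.0]
wrist_force: [0.2, -0.5, -1.4]
opening: 0.463
grasp_force: 60.8
time_s: 7.5
eef_pos: [0.5464, 0.1783, 0.0859]
eef_rot: [-0.0, 0.708, 0.706, -0.0]
wrist_force: [-2.2, -0.5, 4.4]
opening: 0.468
grasp_force: 61.6
```

```bash
python3 -m pendant '[[0,0,0,0],[0,0,0,0],[0,0,0,0],[0,0,0,0],[0,0,0,0],[0,0,0,0]]' 0.78
python3 -m pendant '[[0,0,-1,0],[0,0,-3,0],[0,0,-6,0],[0,0,-9,0],[0,0,-11,0],[0,0,-12,0],[-3,0,-12,0],[-6,0,-12,0],[-9,0,-12,0],[-10.4,0.1,-12,0],[-10.4,0.1,-12,0],[-10.4,0.1,-12,0]]'
python3 - <<'E'
from h import *
a=snap('scene','s3.png');b=snap('side','d3.png')
f=lambda x:cv2.resize(x[100:250,180:350,::-1],None,fx=2.3,fy=2.3,interpolation=cv2.INTER_CUBIC)
cv2.imwrite('pics/m3.png',np.hstack([f(a),f(b)]))
E
```

```text
time_s: 8.0
eef_pos: [0.5464, 0.1783, 0.0852]
eef_rot: [-0.0, 0.708, 0.706, -0.0]
wrist_force: [0.2, 0.3, 0.9]
opening: 0.773
grasp_force: 0.0
time_s: 9.0
eef_pos: [0.5469, 0.0738, 0.205]
eef_rot: [-0.0, 0.709, 0.705, -0.0]
wrist_force: [0.4, 0.2, -0.0]
opening: 0.786
grasp_force: 0.0
```

View pics/m3.png

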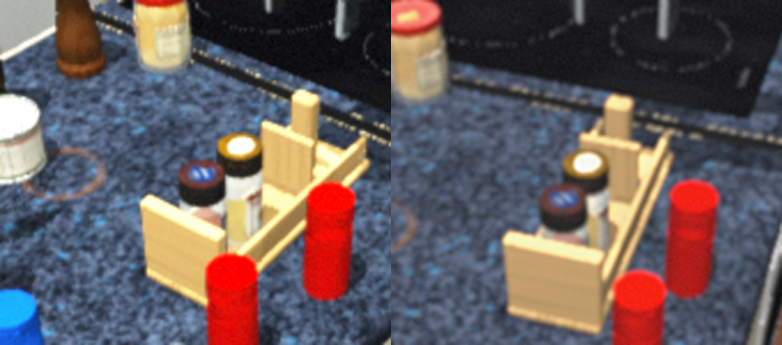

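The jar stands upright in the rack between the row jar and the stop. The caps are at (240,150) and (203,175) in the left half, and the handle is at (305,97). Next I'll grip the handle.

```bash
python3 -m pendant '[[0,0,2.5,0],[0,0,5,0],[0,0,7.5,0],[0,0,9.5,0],[0,0,10.8,0],[0,0,11.3,0],[0,0,11.3,0],[0,0,11.3,0]]'
python3 -m pendant '[[0,0,0,0],[0,0,0,0],[0,0,0,0],[0,0,0,0],[0,0,0,0],[0,0,0,0],[0,0,0,0],[0,0,0,0],[0,0,0,0],[0,0,0,0]]' 0.1
```

```text
time_s: 9.77
eef_pos: [0.5473, 0.075, 0.0927]
eef_rot: [0.0, 0.708, 0.707, 0.0]
wrist_force: [1.2, -0.8, -0.5]
opening: 0.781
grasp_force: 0.0
time_s: 10.6
eef_pos: [0.5516, 0.0742, 0.0944]
eef_rot: [0.004, 0.708, 0.706, 0.004]
wrist_force: [13.6, 2.9, -4.9]
opening: 0.273
grasp_force: 60.1
```

```bash
python3 -m pendant '[[0,0.5,0,0],[1,0.5,0,0],[2,0.5,0,0],[3,0.4,0,0],[4,0.4,0,0],[4.6,0.4,0,0],[4.6,0.4,0,0],[4.6,0.4,0,0]]'
python3 -m pendant '[[0.2,0,0,0],[0.4,0,0,0],[0.6,0,0,0],[0.6,0,0,0],[0.6,0,0,0]]'
```

```text
time_s: 11.27
eef_pos: [0.551, 0.1211, 0.0943]
eef_rot: [-0.0, 0.708, 0.707, 0.0]
wrist_force: [-7.4, 0.9, 12.7]
opening: 0.267
grasp_force: 61.9
time_s: 11.68
eef_pos: [0.5509, 0.1263, 0.0943]
eef_rot: [-0.0, 0.708, 0.706, -0.0]
wrist_force: [-8.0, -1.0, 13.8]
opening: 0.27
grasp_force: 62.0
```

```bash
python3 -m pendant '[[0.15,-0.1,-0.1,0],[0.3,-0.2,-0.1,0],[0.3,-0.2,-0.1,0],[0.3,-0.2,-0.1,0]]'
python3 -m pendant '[[0.1,0,0,0],[0.2,0,0,0],[0.2,0,0,0],[0.2,0,0,0]]'
python3 -m pendant '[[0.1,0,0,0],[0.2,0,0,0],[0.2,0,0,0],[0.2,0,0,0]]'
```

```text
time_s: 12.02
eef_pos: [0.5505, 0.1292, 0.0943]
eef_rot: [0.001, 0.708, 0.706, 0.001]
wrist_force: [3.7, -1.3, 5.4]
opening: 0.271
grasp_force: 61.0
time_s: 12.35
eef_pos: [0.5505, 0.1311, 0.0944]
eef_rot: [0.001, 0.708, 0.706, 0.001]
wrist_force: [2.4, -2.4, 5.9]
opening: 0.27
grasp_force: 61.1
time_s: 12.68
eef_pos: [0.5504, 0.1331, 0.0943]
eef_rot: [0.001, 0.708, 0.706, 0.001]
wrist_force: [2.6, -2.3, 5.9]
opening: 0.268
grasp_force: 61.1
```

```bash
python3 -m pendant '[[0.1,0,0,0],[0.15,0,0,0],[0.15,0,0,0],[0.15,0,0,0]]'
python3 -m pendant '[[0.1,0,0,0],[0.15,0,0,0],[0.15,0,0,0],[0.15,0,0,0]]'
```

```text
time_s: 13.02
eef_pos: [0.5504, 0.1345, 0.0943]
eef_rot: [0.001, 0.708, 0.706, 0.001]
wrist_force: [2.7, -2.6, 6.5]
opening: 0.271
grasp_force: 61.2
time_s: 13.35
eef_pos: [0.5504, 0.136, 0.0944]
eef_rot: [0.001, 0.708, 0.706, 0.001]
wrist_force: [2.0, -2.7, 6.6]
opening: 0.274
grasp_force: 61.2
```

```bash
python3 -m pendant '[[0.1,0,0,0],[0.2,0,0,0],[0.2,0,0,0],[0.2,0,0,0]]'
python3 -m pendant '[[0.1,0,0,0],[0.2,0,0,0],[0.2,0,0,0],[0.2,0,0,0]]'
```

```text
time_s: 13.68
eef_pos: [0.5504, 0.1381, 0.0944]
eef_rot: [0.001, 0.708, 0.706, 0.001]
wrist_force: [1.2, -2.4, 6.6]
opening: 0.275
grasp_force: 61.2
time_s: 14.02
eef_pos: [0.5503, 0.14, 0.0943]
eef_rot: [0.001, 0.708, 0.706, 0.001]
wrist_force: [1.7, -2.1, 7.5]
opening: 0.271
grasp_force: 61.2
```

```bash
python3 - <<'E'
from h import *
a=snap('scene','s4.png');b=snap('side','d4.png')
f=lambda x:cv2.resize(x[100:250,180:350,::-1],None,fx=2.3,fy=2.3,interpolation=cv2.INTER_CUBIC)
cv2.imwrite('pics/m4.png',np.hstack([f(a),f(b)]))
E
```

```text
(no output)
```

View pics/m4.png

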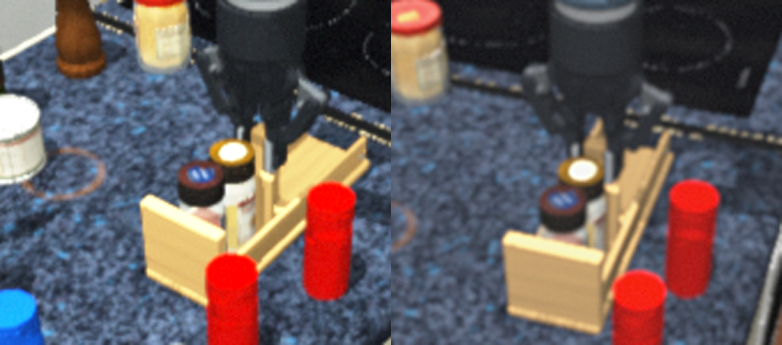

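The stop's board is now against the packed jar, whose cap has moved to (232,153) next to the row cap at (200,177). Both jars are upright. I'll keep pushing gently until the force rises.

```bash
python3 -m pendant '[[0.1,0,0,0],[0.2,0,0,0],[0.2,0,0,0],[0.2,0,0,0]]'
python3 -m pendant '[[0.1,0,0,0],[0.2,0,0,0],[0.2,0,0,0],[0.2,0,0,0]]'
```

```text
time_s: 14.45
eef_pos: [0.5503, 0.1409, 0.0943]
eef_rot: [0.001, 0.708, 0.706, -0.0]
wrist_force: [1.5, -7.5, 7.5]
opening: 0.27
grasp_force: 61.2
time_s: 14.78
eef_pos: [0.5503, 0.141, 0.0943]
eef_rot: [0.002, 0.708, 0.706, -0.001]
wrist_force: [0.5, -16.5, 7.8]
opening: 0.271
grasp_force: 61.3
```

```bash
python3 -m pendant '[[-0.2,0,0,0],[-0.25,0,0,0],[-0.25,0,0,0]]'
python3 -m pendant '[[0,0,0,0],[0,0,0,0],[0,0,0,0],[0,0,0,0],[0,0,0,0],[0,0,0,0]]' 0.7
python3 -m pendant '[[0,0,-2,0],[0,0,-5,0],[0,0,-8,0],[0,0,-11,0],[-3,0,-13,0],[-7,0,-14,0],[-11,0,-14,0],[-15,0,-14,0],[-18,0,-14,0],[-20,0,-14,0],[-20,0,-14,0],[-20,0,-14,0]]'
python3 - <<'E'
from h import *
a=snap('scene','s5.png');b=snap('side','d5.png')
f=lambda x:cv2.resize(x[125:235,210:310,::-1],None,fx=4,fy=4,interpolation=cv2.INTER_CUBIC)
cv2.imwrite('pics/m5.png',np.hstack([f(a),f(b)]))
E
```

```text
time_s: 15.03
eef_pos: [0.5503, 0.1408, 0.0943]
eef_rot: [0.001, 0.708, 0.706, 0.0]
wrist_force: [1.4, -5.4, 7.1]
opening: 0.271
grasp_force: 61.2
time_s: 15.53
eef_pos: [0.549, 0.142, 0.093]
eef_rot: [-0.0, 0.708, 0.706, -0.0]
wrist_force: [0.9, -0.0, 0.6]
opening: 0.695
grasp_force: 0.0
time_s: 16.53
eef_pos: [0.5486, -0.0591, 0.2332]
eef_rot: [-0.0, 0.709, 0.705, 0.0]
wrist_force: [-0.1, 0.2, -0.2]
opening: 0.698
grasp_force: 0.0
```

View pics/m5.png

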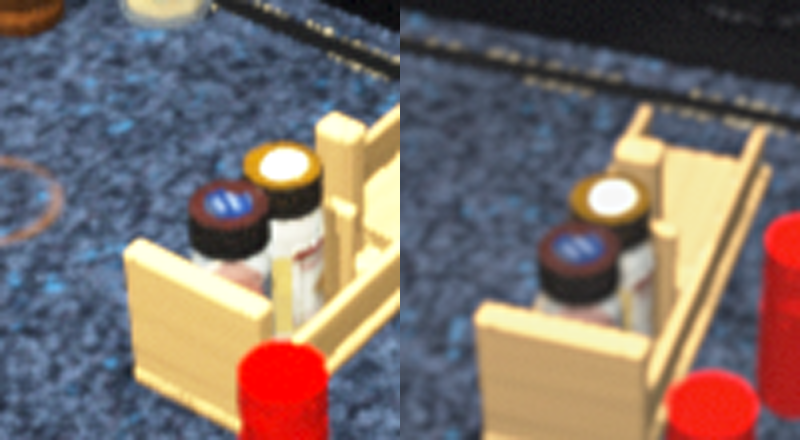

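Both jars stand upright and touching, with caps at (229,207) and (284,166) in the left half. The stop board is against the packed jar and the gripper is clear. I'll do a last check of the spacing and hand in.

```bash
python3 - <<'E'
from h import *
r=ray('scene',210+229/4,125+203/4,.115);t=ray('scene',210+284/4,125+164/4,.115);r2=ray('side',210+179/4,125+249/4,.115);t2=ray('side',210+210/4,125+198/4,.115)
h=ray('scene',210+341/4,125+130/4,.107)
print(r,t,np.linalg.norm(r-t),r2,t2,np.linalg.norm(r2-t2),h)
print(workorder.hand_in())
E
```

```text
[0.54450231 0.2290229  0.115     ] [0.54254808 0.18848879 0.115     ] 0.040581190021448964 [0.54514245 0.23146165 0.115     ] [0.54424235 0.19093403 0.115     ] 0.04053762042911015 [0.54366278 0.13957444 0.107     ]
the job is handed in; nothing more can be done
None
```

The spice jar stands upright in the rack beside the row jar, with the end stop slid up snug against both and the gripper clear; I handed the job in at about 17 s, and no verdict was shown.

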